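# Load the label roll into the cradle dispenser of an evidence-packing desk

## Robot

A 6-joint arm with a two-finger parallel gripper is mounted at the origin on the work surface. World frame = base frame: x ahead of the robot, y to its left, z up, the work surface at z = 0. Lengths are in m, angles in rad, forces in N, time in s.
With the tool pointing down it reaches from about 0.35 to 0.925 m from the base axis. Payload 6.4 kg.
Tool frame: the origin (TCP) lies at the very end of the fingers, on their centre line; the grasp point (between the pads) lies 19 mm behind it (grasp_offset is the distance from the TCP to the grasp point, in m); z points along the fingers, y is the line along which they close (so a half turn about z gives the same grasp; the last joint's range is limited). The gripper opens to 85 mm and grips with 20 to 120 N. Pads are 22 mm wide; open, the fingers measure 114 mm over their backs; the gripper's body (76 mm by 85 mm) begins 54 mm behind the grasp point. The pads swing forward as they close: fully open they stand 13 mm farther back than shut.
Start: joints at [0.973, 0.245, 1.558, -0, 1.339, -0.174], TCP at [0.267, 0.593, 0.231] pointing down, gripper open.
Joint ranges: [-3.13, 3.13], [-1.02, 2.26], [0.13, 2.54], [-0.95, 4.09], [0.21, 2.88], [-2.74, 2.74]. Speed limits (rad/s): [2.57, 2.57, 3.14, 3.14, 3.14, 3.14].

## Interface

Orientations are given as [roll, pitch, yaw] about the fixed x, y, z axes, in that order (R = Rz(yaw) Ry(pitch) Rx(roll)).
In Python, from workcell import state, capture, finish_job, grasp_offset gives the robot as it stands. The module is installed in compiled form; this text tells all that it offers.
- The arm moves only by the tool move_arm, never from a script. Its argument "increments" is a list of rows, each an object of numbers: "grip": the gripper's target within -1 to 1 (shut at 1, half-way at 0, fully open at -1); "dx", "dy", "dz": the shift along the tool's x, y, z in cm; "turn": the turn about the tool's z in degrees. In form: [{"grip": .., "dx": .., "dy": .., "dz": .., "turn": ..}, ...]. A call has 1 to 20 rows; each row shifts and turns the commanded pose from where the row before left it, along the tool's axes as they then stand; what a row does not reach is not made up. A row lasts 1/10 s, in which the tool goes at most 50 mm and 8.59 degrees, less where a joint would pass 70% of its speed; a pose out of reach is approached as far as the arm can. A call with a gripper value outside its range is refused whole. The fingers move at their own pace and stop on an object; the grip force is fixed at half the most. Time passes only in rows, so rows that do not move let the fingers close. It gives the time, the measured TCP pose, the force, the opening and the grip force at its end, in the units of the state.
- state(): the state, without advancing time (a new reading comes with each control period).
- capture(name): name is "scene" or "side" or "wrist"; returns a dict with "color" (420x560x3 uint8, red, green, blue), "z_map" (420x560 float32, m along the optical axis (not along the pixel's ray), 0 where there is no reading), "intrinsics" (3x3 intrinsics, pixels), "rvec" (rotation vector, rad) and "tvec" (3), from world to camera coordinates, as OpenCV has them. Camera axes: x right, y down, z forward; pixel columns grow to the right and rows downward; lengths in m; the calibration is good to about 2 mm. A picture is of the moment at which its call begins.
- finish_job(): hands the job in; it is judged then, once.
The state is a dict: "t": time; "joints": joint angles; "dq": joint speeds; "effort": joint torques, N m; "position": TCP position; "tcp_rot": TCP orientation; "force": force on the tool from outside, world axes, zero at the start; "torque": the same for the moment, N m; "opening": finger opening in m; "finger_force": force on a finger pad.
Only numpy, scipy, OpenCV 4.12 (cv2) and the standard library are available. Lean on these libraries where they do the work, as an engineer would, in place of code of your own. Each camera call takes 0.05 s, during which the arm holds its last target. There are 200 camera calls.

## Task

Load the labels: with your fingertips, push the roll of labels (the wide paper roll with the small core) from the foot of its sloping gutter up over the front roller until it drops into the cradle and rests on both rollers, so that it cannot roll back. Push it at an easy pace without taking hold of it, lifting it off the gutter or flicking it, leave the tape roll waiting at the foot of the other gutter, and do not disturb anything else on the desk. Finish with the hand clear.

Things in the scene. Friction and masses are not known exactly. Their poses are not given: they have to be found in the camera images.
- label_roll: Roll of white paper labels standing on edge like a wheel, 90 mm across, 50 mm wide, 25 mm core hole, about 0.26 kg. Origin on its axis, half-way along its width; y is the roll's axis (x, z turn as it rolls). It starts at the foot of either gutter, on the gutter floor and against the foot lip, and rolls back there if let go on the slope.
- tape_roll: Roll of brown packing tape, also standing on edge, 90 mm in diameter but narrower, 36 mm wide, with a big 76 mm bore, about 0.1 kg; waits at the foot of the other gutter and must stay there. Origin on its axis, half-way along its width; y axis is the roll's axis.
- gutter (a point): Foot of the fixed grey sheet-metal roll stand, mid-width, at floor level of the gutters, at the inner face of the foot lip (12 mm high, 4 mm thick). x points up the slope along the gutters (8 degrees above level), y across, z square off the floor. Two gutters side by side, centre lines at y = +30 and -30 mm, 56 mm wide inside, walls 4 mm thick and 22 mm above the floor, floor 147 mm long.
- hump (a point): Top of the front roller, mid-width, at the upper end of the gutters: 6 mm proud of the line of the gutter floor. The roll must be pushed over it; once past it drops about 10 mm into the cradle by itself. Axes x level along the stand away from the foot, y across, z up.
- cradle (a point): Centre of the cradle, mid-width of the stand: the axis of a seated roll is at this height, its centre 30 mm to one side along y. x level along the stand away from the foot, y across, z up. The cradle is two free-turning rollers, 25 mm in diameter, axes 32 mm before and behind this point and 48 mm below it. Cheek plates beside the rollers end 20 mm below this point.
- tear_bar (a point): Middle of the top edge of the stand's back plate (124 mm wide, 4 mm thick, fixed, with a toothed tear bar), 57 mm beyond the cradle's centre and 33 mm above it; it keeps a roll from going over the back.
- flat_tape: Bystander: roll of dark blue tape lying flat, 110 mm in diameter, 48 mm high, beside the stand. Origin at the centre of its underside.
- jar: Bystander: clear specimen jar with a white lid, 62 mm in diameter, 68 mm high, beside the stand. Origin at the centre of its underside.
- marker: Bystander: black capped marker, 135 mm long, 17 mm thick, lying beside the stand. Origin below its middle, on the desk.
- stapler: Bystander: black stapler, 150 mm long, 36 mm wide, 50 mm high, to the right of the stand. Origin at the centre of its underside.
- sanitiser: Bystander: hand-gel bottle, 60 mm in diameter, 165 mm high, to the right. Origin at the centre of its underside.
- glove_box: Bystander: glove carton, 122 by 235 mm, 75 mm high, to the left. Origin at the centre of its underside.
Not all that is in view belongs to the job. What is shaped like the label_roll but pink or red is not meant.

How it is judged:
By the outcome, as a careful person would: the job done as asked, in the order asked, and still so for the second after the job is handed in, with the robot touching nothing.
It also fails if it takes over 42 s, if anything falls off the work surface, if the arm or the gripper's body presses on something with over 40 N, if the wrist force passes 120 N, or if a joint passes its speed limit or range.

## Working session

There is one attempt and no reset: what is moved stays moved. The work goes in short steps, Python scripts to look and compute and a tool call to move; the robot and the scene stay as the last step left them, time stands still between calls to the robot, and variables do not carry over. Pictures are saved under pics/ and viewed, at most 10 in all, crops included, and the job is handed in when it is done.

Besides the shell and the picture viewer there is one more tool, called as name(argument=value, ...), one argument or row to a line, values as JSON. move_arm: Moves the arm, as the interface text tells. Its arguments: {"type":"object","properties":{"increments":{"type":"array","items":{"type":"object","properties":{"grip":{"type":"number"},"dx":{"type":"number"},"dy":{"type":"number"},"dz":{"type":"number"},"turn":{"type":"number"}}}}},"required":["increments"]}

```bash
mkdir -p pics; cat > h.py <<'E'
import numpy as np, cv2
from workcell import state, capture, finish_job, grasp_offset
def pts(c):
    K=c["intrinsics"];R=cv2.Rodrigues(np.array(c["rvec"],float))[0];t=np.array(c["tvec"],float).ravel()
    z=c["z_map"];v,u=np.indices(z.shape)
    p=np.stack([(u-K[0,2])*z/K[0,0],(v-K[1,2])*z/K[1,1],z],-1)
    w=(p-t)@R; w[z==0]=np.nan
    return w
def save(c,n): cv2.imwrite("pics/"+n,c["color"][:,:,::-1])
E
python3 - <<'E'
from h import *
for n in("scene","side"):
    c=capture(n);save(c,n+"0.png");np.savez(n+"0.npz",**c)
print(state(),grasp_offset)
E
```

```text
{'t': 0.1, 'joints': array([ 9.72885617e-01,  2.45780011e-01,  1.55890806e+00, -1.06193449e-05,
        1.33868783e+00, -1.74114428e-01]), 'dq': array([-7.26325520e-05, -2.24440014e-03, -3.53284524e-03,  8.71408174e-04,
        2.30865631e-03, -1.33168153e-03]), 'effort': array([-4.01463694e-06, -4.30668390e+01, -3.27131760e+01, -6.32906881e-05,
        2.75764003e-03, -1.17624982e-06]), 'position': array([0.26701173, 0.59206996, 0.23025905]), 'tcp_rot': array([-3.13983458e+00, -2.98747883e-04,  2.71779856e+00]), 'force': array([-0.00048424, -0.15206166, -0.25292879]), 'torque': array([0.03931543, 0.00908697, 0.00019879]), 'finger_force': 0.0, 'opening': 0.08528598077180416} 0.0187
```

View pics/scene0.png

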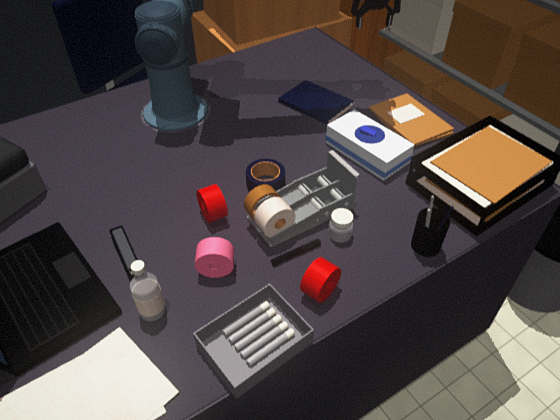

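View pics/side0.png

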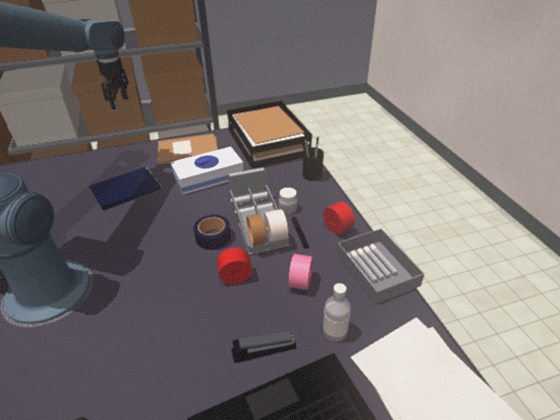

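The scene picture shows the white label roll at (273,215) and the brown tape beside it at (262,200). The stand runs up-right to its back plate at (342,175). The jar (341,224), marker (296,252) and flat tape (265,175) are close by. Now I'll measure.

```bash
python3 - <<'E'
from h import *
for n in("scene","side"):
    c=dict(np.load(n+"0.npz"));w=pts(c);np.save(n+"w.npy",w)
    col=c["color"].astype(int)
    h=cv2.cvtColor(c["color"],cv2.COLOR_RGB2HSV)
    C=-cv2.Rodrigues(c["rvec"])[0].T@c["tvec"].ravel();print(n,"cam",C.round(3))
    for q in ([(215,273),(200,262),(175,342),(224,341),(252,296),(238,262),(155,348),(175,265)] if n=="scene" else [(226,277),(228,257),(180,248),(198,288),(232,299),(247,265)]):
        print(q,w[q].round(3),col[q])
    X=w[...,2]
    ok=(X>0.004)&(X<.2)&(w[...,0]>.3)&(w[...,0]<.9)
    print(w[ok].min(0).round(3),w[ok].max(0).round(3))
E
cat > td.py <<'E'
from h import *
# top-down maps, 1px = 1mm, colour from cameras; x up, y left
import sys
x0,x1,y0,y1=[float(a) for a in sys.argv[1:5]];s=float(sys.argv[5])
out=[]
for n in("scene","side"):
    c=dict(np.load(n+"0.npz"));w=np.load(n+"w.npy")
    m=np.zeros((int((x1-x0)*s),int((y1-y0)*s),3),np.uint8)
    ok=(w[...,0]>x0)&(w[...,0]<x1)&(w[...,1]>y0)&(w[...,1]<y1)
    p=w[ok];cc=c["color"][ok]
    o=np.argsort(p[:,2])
    for q,k in zip(p[o],cc[o]):
        cv2.circle(m,(int((y1-q[1])*s),int((x1-q[0])*s)),1,[int(a) for a in k[::-1]],-1)
    for g in np.arange(np.ceil(x0*10)/10,x1,.1): cv2.putText(m,"x%.1f"%g,(0,int((x1-g)*s)),0,.4,(0,255,255))
    for g in np.arange(np.ceil(y0*10)/10,y1,.1): cv2.putText(m,"y%.1f"%g,(int((y1-g)*s),12),0,.4,(0,255,255))
    out.append(m)
cv2.imwrite("pics/td.png",np.hstack(out)); print(np.hstack(out).shape)
E
```

```text
scene cam [ 1.367 -0.46   0.953]
(215, 273) [ 0.672 -0.036  0.103] [181 165 150]
(200, 262) [ 0.566 -0.005  0.048] [96 91 93]
(175, 342) [0.627 0.208 0.077] [64 67 62]
(224, 341) [0.757 0.106 0.064] [162 157 147]
(252, 296) [ 0.736 -0.011  0.012] [37 23 25]
(238, 262) [ 0.637 -0.05  -0.006] [46 34 39]
(155, 348) [0.509 0.33  0.009] [ 93  96 105]
(175, 265) [ 0.44   0.081 -0.   ] [66 50 51]
[ 0.3   -0.711  0.004] [0.9   1.599 0.2  ]
side cam [ 0.385 -0.91   0.882]
(226, 277) [ 0.642 -0.053  0.095] [219 200 189]
(228, 257) [ 0.585 -0.046  0.098] [164 117  75]
(180, 248) [0.624 0.209 0.085] [94 93 90]
(198, 288) [0.728 0.101 0.062] [152 144 137]
(232, 299) [ 0.725 -0.014  0.014] [52 45 45]
(247, 265) [ 0.609 -0.034  0.005] [85 80 79]
[ 0.3   -0.666  0.004] [0.9   2.449 0.2  ]
```

```bash
python3 td.py .42 .82 -.15 .25 950
```

```text
(379, 760, 3)
```

View pics/td.png

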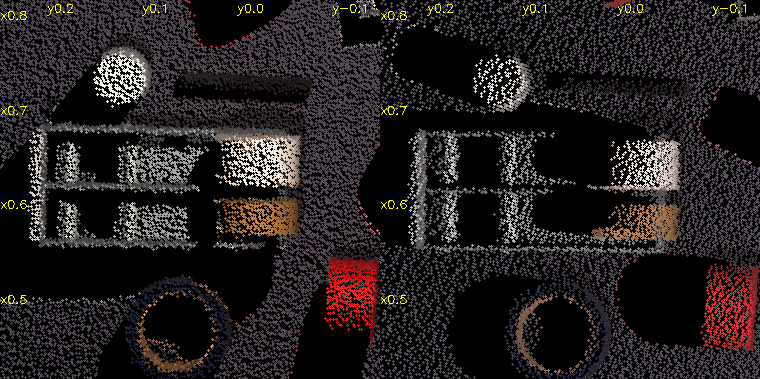

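The top-down plot shows the stand running almost along +y. The label roll is in the +x gutter with its foot end at y≈-0.05, and the tape roll is in the -x gutter. Next I'll fit the roll and the stand.

```bash
python3 - <<'E'
from h import *
from scipy.optimize import least_squares
for n in("scene","side"):
    c=dict(np.load(n+"0.npz"));w=np.load(n+"w.npy");h=cv2.cvtColor(c["color"],cv2.COLOR_RGB2HSV).astype(int)
    x,y,z=w[...,0],w[...,1],w[...,2]
    box=lambda a,b,cc,d,e,f:(x>a)&(x<b)&(y>cc)&(y<d)&(z>e)&(z<f)
    # tear bar top
    m=box(.52,.72,.195,.26,.04,.2);p=w[m];zt=np.nanpercentile(p[:,2],98)
    q=p[p[:,2]>zt-.006];k=np.polyfit(q[:,0],q[:,1],1)
    print(n,"bar top",zt.round(4),"x",np.percentile(q[:,0],[1,99]).round(4),"y",np.median(q[:,1]).round(4),"slope deg",np.degrees(np.arctan(k[0])).round(2))
    # outer wall on each side: x vs y
    for a,b in((.545,.575),(.605,.635),(.665,.695)):
        m=box(a,b,.03,.19,.03,.12);p=w[m]
        if len(p)>30:
            pr=np.polyfit(p[:,1],p[:,0],1);print(" wall",a,len(p),"x@y=.1",np.polyval(pr,.1).round(4),"deg",np.degrees(np.arctan(pr[0])).round(2), "zmax", np.percentile(p[:,2],95).round(4))
    for nm,b,zz in(("label",box(.61,.69,-.07,.06,.03,.14)&(h[...,1]<70)&(h[...,2]>120),0),("tape",box(.55,.62,-.07,.06,.03,.14)&(h[...,1]>85)&(h[...,0]<25),0)):
        p=w[b];
        # tread points only: drop end face by median x band
        t=p[(p[:,0]>np.percentile(p[:,0],10))&(p[:,0]<np.percentile(p[:,0],88))]
        f=lambda v:np.hypot(t[:,1]-v[0]-np.radians(0)*t[:,0],t[:,2]-v[1])-.045
        r=least_squares(f,[-.005,.06],loss="soft_l1",f_scale=.002)
        print(" ",nm,len(p),"x",np.percentile(p[:,0],[1,5,95,99]).round(4),"axis y,z",r.x.round(4),"res",np.median(abs(f(r.x))).round(4),"ymin",np.percentile(p[:,1],1).round(4),"ztop",np.percentile(p[:,2],99).round(4))
E
```

```text
scene bar top 0.1175 x [0.5679 0.6831] y 0.2093 slope deg -1.26
 wall 0.545 421 x@y=.1 0.5651 deg 0.8 zmax 0.0598
 wall 0.605 442 x@y=.1 0.6249 deg 0.45 zmax 0.0595
 wall 0.665 451 x@y=.1 0.6834 deg 0.93 zmax 0.0604
  label 913 x [0.6234 0.6281 0.6767 0.6795] axis y,z [-0.0187  0.0638] res 0.0018 ymin -0.0636 ztop 0.1113
  tape 477 x [0.5705 0.5741 0.6089 0.6101] axis y,z [-0.0173  0.0644] res 0.001 ymin -0.0632 ztop 0.1116
side bar top 0.1198 x [0.5602 0.6775] y 0.2095 slope deg -0.96
 wall 0.545 192 x@y=.1 0.5632 deg -0.03 zmax 0.0625
 wall 0.605 195 x@y=.1 0.621 deg -2.59 zmax 0.0627
 wall 0.665 140 x@y=.1 0.6752 deg 0.2 zmax 0.0635
  label 579 x [0.6209 0.6215 0.6681 0.6704] axis y,z [-0.0175  0.0672] res 0.0013 ymin -0.0641 ztop 0.1145
  tape 439 x [0.568  0.5693 0.6016 0.6036] axis y,z [-0.0165  0.0675] res 0.0015 ymin -0.0636 ztop 0.1139
```

move_arm(
  increments=[
    {"grip":1,"turn":7.4},
    {"grip":1,"turn":7.4},
    {"grip":1,"turn":7.4},
    {"grip":1,"turn":7.4},
    {"grip":1,"turn":7.4},
    {"grip":1,"turn":7.4},
    {"grip":1,"turn":7.4},
    {"grip":1,"turn":7.4},
    {"grip":1,"turn":7.4},
    {"grip":1},
  ],
)

```text
invalid input
```

move_arm(
  increments=[
    {"grip":1,"dx":-2,"dy":1.1},
    {"grip":1,"dx":-3.9,"dy":2.2},
    {"grip":1,"dx":-3.9,"dy":2.2},
    {"grip":1,"dx":-3.9,"dy":2.2},
    {"grip":1,"dx":-3.9,"dy":2.2},
    {"grip":1,"dx":-3.9,"dy":2.2},
    {"grip":1,"dx":-3.9,"dy":2.2},
    {"grip":1,"dx":-3.9,"dy":2.2},
    {"grip":1,"dx":-3.9,"dy":2.2},
    {"grip":1,"dx":-3.9,"dy":2.2},
    {"grip":1,"dx":-3.9,"dy":2.2},
    {"grip":1,"dx":-3.9,"dy":2.2},
    {"grip":1,"dx":-3.9,"dy":2.2},
    {"grip":1,"dx":-3.9,"dy":2.2},
    {"grip":1,"dx":-3.9,"dy":2.2},
    {"grip":1,"dx":-3.9,"dy":2.2},
    {"grip":1,"dx":-3.9,"dy":2.2},
    {"grip":1,"dx":-3.9,"dy":2.2},
    {"grip":1,"dx":-2,"dy":1.1},
    {"grip":1},
  ],
)

```text
invalid input
```

move_arm(
  increments=[
    {"grip":1,"dx":0,"dy":0,"dz":0,"turn":7.4},
    {"grip":1,"dx":0,"dy":0,"dz":0,"turn":7.4},
    {"grip":1,"dx":0,"dy":0,"dz":0,"turn":7.4},
    {"grip":1,"dx":0,"dy":0,"dz":0,"turn":7.4},
    {"grip":1,"dx":0,"dy":0,"dz":0,"turn":7.4},
    {"grip":1,"dx":0,"dy":0,"dz":0,"turn":7.4},
    {"grip":1,"dx":0,"dy":0,"dz":0,"turn":7.4},
    {"grip":1,"dx":0,"dy":0,"dz":0,"turn":7.4},
    {"grip":1,"dx":0,"dy":0,"dz":0,"turn":7.4},
    {"grip":1,"dx":0,"dy":0,"dz":0,"turn":0},
  ],
)

```text
t: 1.1
position: [0.2671, 0.5922, 0.2307]
tcp_rot: [-3.141, 0.001, 1.556]
force: [0.9, 0.6, 0.6]
opening: -0.0001
finger_force: 0.0
```

move_arm(
  increments=[
    {"grip":1,"dx":-2,"dy":1.1,"dz":0,"turn":0},
    {"grip":1,"dx":-3.9,"dy":2.2,"dz":0,"turn":0},
    {"grip":1,"dx":-3.9,"dy":2.2,"dz":0,"turn":0},
    {"grip":1,"dx":-3.9,"dy":2.2,"dz":0,"turn":0},
    {"grip":1,"dx":-3.9,"dy":2.2,"dz":0,"turn":0},
    {"grip":1,"dx":-3.9,"dy":2.2,"dz":0,"turn":0},
    {"grip":1,"dx":-3.9,"dy":2.2,"dz":0,"turn":0},
    {"grip":1,"dx":-3.9,"dy":2.2,"dz":0,"turn":0},
    {"grip":1,"dx":-3.9,"dy":2.2,"dz":0,"turn":0},
    {"grip":1,"dx":-3.9,"dy":2.2,"dz":0,"turn":0},
    {"grip":1,"dx":-3.9,"dy":2.2,"dz":0,"turn":0},
    {"grip":1,"dx":-3.9,"dy":2.2,"dz":0,"turn":0},
    {"grip":1,"dx":-3.9,"dy":2.2,"dz":0,"turn":0},
    {"grip":1,"dx":-3.9,"dy":2.2,"dz":0,"turn":0},
    {"grip":1,"dx":-3.9,"dy":2.2,"dz":0,"turn":0},
    {"grip":1,"dx":-3.9,"dy":2.2,"dz":0,"turn":0},
    {"grip":1,"dx":-3.9,"dy":2.2,"dz":0,"turn":0},
    {"grip":1,"dx":-3.9,"dy":2.2,"dz":0,"turn":0},
    {"grip":1,"dx":-3,"dy":1.3,"dz":0,"turn":0},
    {"grip":1,"dx":0,"dy":0,"dz":0,"turn":0},
  ],
)

```text
t: 3.1
position: [0.655, -0.1304, 0.2306]
tcp_rot: [-3.141, 0.001, 1.554]
force: [-0.3, 0.5, -0.5]
opening: -0.0001
finger_force: 0.0
```

```bash
python3 - <<'E'
from h import *
for n in("scene","side"):
    c=dict(np.load(n+"0.npz"));w=np.load(n+"w.npy");h=cv2.cvtColor(c["color"],cv2.COLOR_RGB2HSV).astype(int)
    m=((h[...,0]>150)|(h[...,0]<5))&(h[...,1]>100)&(h[...,2]>80)&(w[...,2]>.01)
    k,l=cv2.connectedComponents(m.astype(np.uint8))
    for i in range(1,k):
        p=w[l==i]
        if len(p)>150: print(n,len(p),np.percentile(p,[2,98],axis=0).round(3).tolist())
    x,y=w[...,0],w[...,1];m=(abs(x-.65)<.06)&(y<-.07)&(y>-.18);print("zmax under hand",np.nanmax(w[m][:,2]))
E
```

```text
scene 811 [[0.466, -0.146, 0.019], [0.547, -0.097, 0.089]]
scene 1223 [[0.637, -0.242, 0.014], [0.706, -0.156, 0.088]]
scene 1186 [[0.83, -0.072, 0.017], [0.888, 0.016, 0.089]]
zmax under hand 0.08840534457262915
side 731 [[0.815, -0.071, 0.014], [0.883, 0.004, 0.091]]
side 991 [[0.454, -0.146, 0.014], [0.537, -0.095, 0.091]]
side 333 [[0.621, -0.245, 0.026], [0.688, -0.2, 0.078]]
zmax under hand 0.0907659811244879
```

move_arm(
  increments=[
    {"grip":1,"dx":1.9,"dy":-0.4,"dz":0,"turn":0},
    {"grip":1,"dx":1.9,"dy":-0.4,"dz":0,"turn":0},
    {"grip":1,"dx":0,"dy":0,"dz":0,"turn":0},
    {"grip":1,"dx":0,"dy":0,"dz":2.5,"turn":0},
    {"grip":1,"dx":0,"dy":0,"dz":2.5,"turn":0},
    {"grip":1,"dx":0,"dy":0,"dz":2.5,"turn":0},
    {"grip":1,"dx":0,"dy":0,"dz":2.5,"turn":0},
    {"grip":1,"dx":0,"dy":0,"dz":2.5,"turn":0},
    {"grip":1,"dx":0,"dy":0,"dz":2.5,"turn":0},
    {"grip":1,"dx":0,"dy":0,"dz":1.5,"turn":0},
    {"grip":1,"dx":0,"dy":0,"dz":0.9,"turn":0},
    {"grip":1,"dx":0,"dy":0,"dz":0,"turn":0},
  ],
)

```text
t: 4.3
position: [0.6462, -0.0876, 0.0565]
tcp_rot: [-3.14, -0.0, 1.556]
force: [0.4, -0.2, -0.3]
opening: -0.0003
finger_force: 0.0
```

```bash
python3 - <<'E'
from h import *
c=capture("scene");cv2.imwrite("pics/s1.png",cv2.resize(c["color"][130:290,180:380,::-1],None,fx=3,fy=3))
E
```

```text
(no output)
```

View pics/s1.png

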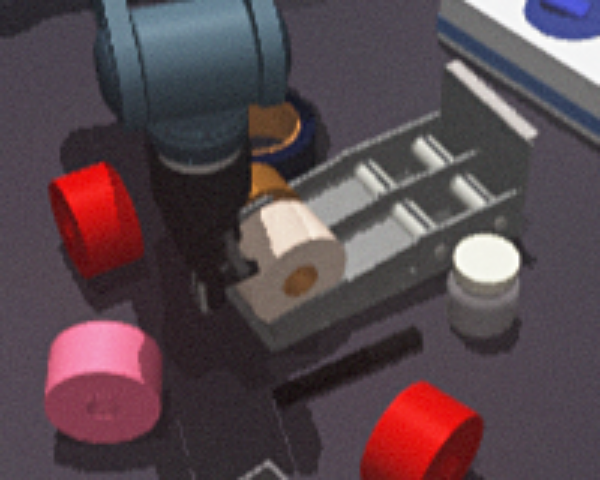

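The picture shows the shut fingertips behind the label roll at crop (210,280), with nothing touching and the tape roll at its foot. Pushing begins.

move_arm(
  increments=[
    {"grip":1,"dx":0.3,"dy":0,"dz":0,"turn":0},
    {"grip":1,"dx":0.3,"dy":0,"dz":0,"turn":0},
    {"grip":1,"dx":0.3,"dy":0,"dz":0,"turn":0},
    {"grip":1,"dx":0.3,"dy":0,"dz":0,"turn":0},
    {"grip":1,"dx":0.3,"dy":0,"dz":0,"turn":0},
    {"grip":1,"dx":0.3,"dy":0,"dz":-0.04,"turn":0},
    {"grip":1,"dx":0.4,"dy":0,"dz":-0.06,"turn":0},
    {"grip":1,"dx":0.4,"dy":0,"dz":-0.06,"turn":0},
    {"grip":1,"dx":0.4,"dy":0,"dz":-0.06,"turn":0},
    {"grip":1,"dx":0.4,"dy":0,"dz":-0.06,"turn":0},
    {"grip":1,"dx":0.4,"dy":0,"dz":-0.06,"turn":0},
    {"grip":1,"dx":0.4,"dy":0,"dz":-0.06,"turn":0},
    {"grip":1,"dx":0.4,"dy":0,"dz":-0.06,"turn":0},
    {"grip":1,"dx":0.4,"dy":0,"dz":-0.06,"turn":0},
  ],
)

```text
t: 5.75
position: [0.6503, -0.0415, 0.0658]
tcp_rot: [3.135, 0.006, 1.556]
force: [-0.3, -9.8, 8.7]
opening: 0.0003
finger_force: 4.9
```

```bash
cat > m.py <<'E'
from h import *
from scipy.optimize import least_squares
for n in("scene","side"):
    c=capture(n);w=pts(c);h=cv2.cvtColor(c["color"],cv2.COLOR_RGB2HSV).astype(int)
    x,y,z=w[...,0],w[...,1],w[...,2]
    for nm,b in(("label",(x>.625)&(x<.69)&(y>-.08)&(y<.19)&(z>.065)&(z<.15)&(h[...,1]<70)&(h[...,2]>130)),("tape",(x>.55)&(x<.62)&(y>-.08)&(y<.2)&(z>.065)&(z<.14)&(h[...,1]>85)&(h[...,0]<25))):
        p=w[b]
        if len(p)<40: print(n,nm,len(p)); continue
        t=p[(p[:,0]>np.percentile(p[:,0],10))&(p[:,0]<np.percentile(p[:,0],88))]
        f=lambda v:np.hypot(t[:,1]-v[0],t[:,2]-v[1])-.045
        r=least_squares(f,[np.median(t[:,1]),.07],loss="soft_l1",f_scale=.002)
        print(n,nm,len(p),"x",np.percentile(p[:,0],[3,97]).round(4),"axis y,z",r.x.round(4),np.median(abs(f(r.x))).round(4))
s=state();print(s["position"].round(4),s["force"].round(2),s["t"])
E
python3 m.py
```

```text
scene label 231 x [0.6304 0.6764] axis y,z [0.0126 0.0689] 0.0009
scene tape 177 x [0.5733 0.6102] axis y,z [-0.0179  0.0643] 0.0011
side label 23
side tape 323 x [0.5684 0.6021] axis y,z [-0.0165  0.0673] 0.0015
[ 0.6501 -0.0407  0.0655] [-0.13 -6.61  6.22] 5.85
```

move_arm(
  increments=[
    {"grip":1,"dx":0.4,"dy":0,"dz":-0.04,"turn":0},
    {"grip":1,"dx":0.4,"dy":0,"dz":-0.04,"turn":0},
    {"grip":1,"dx":0.4,"dy":0,"dz":-0.04,"turn":0},
    {"grip":1,"dx":0.4,"dy":0,"dz":-0.04,"turn":0},
    {"grip":1,"dx":0.4,"dy":0,"dz":-0.04,"turn":0},
    {"grip":1,"dx":0.4,"dy":0,"dz":-0.04,"turn":0},
    {"grip":1,"dx":0.4,"dy":0,"dz":-0.04,"turn":0},
    {"grip":1,"dx":0.4,"dy":0,"dz":-0.04,"turn":0},
    {"grip":1,"dx":0.4,"dy":0,"dz":-0.04,"turn":0},
    {"grip":1,"dx":0.4,"dy":0,"dz":-0.04,"turn":0},
    {"grip":1,"dx":0.4,"dy":0,"dz":-0.04,"turn":0},
    {"grip":1,"dx":0.4,"dy":0,"dz":-0.04,"turn":0},
    {"grip":1,"dx":0.4,"dy":0,"dz":-0.04,"turn":0},
    {"grip":1,"dx":0.4,"dy":0,"dz":-0.04,"turn":0},
    {"grip":1,"dx":0.3,"dy":0,"dz":-0.04,"turn":0},
    {"grip":1,"dx":0.3,"dy":0,"dz":-0.04,"turn":0},
  ],
)

```text
t: 7.45
position: [0.6517, 0.0202, 0.0726]
tcp_rot: [3.135, 0.006, 1.555]
force: [-0.4, -11.2, 9.3]
opening: -0.0001
finger_force: 5.7
```

```bash
python3 m.py
```

```text
scene label 216 x [0.6321 0.6791] axis y,z [0.0752 0.0772] 0.0009
scene tape 465 x [0.5736 0.6097] axis y,z [-0.0181  0.0639] 0.0011
side label 26
side tape 333 x [0.5685 0.6025] axis y,z [-0.0164  0.0669] 0.0012
[0.6516 0.0207 0.0724] [ 0.07 -9.74  8.62] 7.55
```

move_arm(
  increments=[
    {"grip":1,"dx":0.3,"dy":0,"dz":-0.04,"turn":0},
    {"grip":1,"dx":0.3,"dy":0,"dz":-0.04,"turn":0},
    {"grip":1,"dx":0.3,"dy":0,"dz":-0.04,"turn":0},
    {"grip":1,"dx":0.3,"dy":0,"dz":-0.08,"turn":0},
    {"grip":1,"dx":0.3,"dy":0,"dz":-0.12,"turn":0},
    {"grip":1,"dx":0.3,"dy":0,"dz":-0.15,"turn":0},
    {"grip":1,"dx":0.3,"dy":0,"dz":-0.15,"turn":0},
    {"grip":1,"dx":0.3,"dy":0,"dz":-0.15,"turn":0},
    {"grip":1,"dx":0.3,"dy":0,"dz":-0.12,"turn":0},
    {"grip":1,"dx":0.3,"dy":0,"dz":-0.1,"turn":0},
  ],
)

```text
t: 8.55
position: [0.6488, 0.0541, 0.0787]
tcp_rot: [-3.141, -0.0, 1.556]
force: [-0.6, -1.1, 0.3]
opening: -0.0
finger_force: 0.3
```

```bash
python3 m.py
```

```text
scene label 229 x [0.6318 0.68  ] axis y,z [0.1082 0.0884] 0.0009
scene tape 462 x [0.5737 0.6099] axis y,z [-0.0182  0.0639] 0.0011
side label 23
side tape 336 x [0.5686 0.6026] axis y,z [-0.0163  0.0667] 0.0015
[0.6489 0.0543 0.0788] [ 0.52 -0.15  0.51] 8.65
```

move_arm(
  increments=[
    {"grip":1,"dx":0.25,"dy":0,"dz":-0.08,"turn":0},
    {"grip":1,"dx":0.25,"dy":0,"dz":-0.06,"turn":0},
    {"grip":1,"dx":0.25,"dy":0,"dz":-0.04,"turn":0},
    {"grip":1,"dx":0.25,"dy":0,"dz":0,"turn":0},
    {"grip":1,"dx":0.25,"dy":0,"dz":0,"turn":0},
    {"grip":1,"dx":0.25,"dy":0,"dz":0,"turn":0},
    {"grip":1,"dx":0.25,"dy":0,"dz":0,"turn":0},
    {"grip":1,"dx":0.25,"dy":0,"dz":0,"turn":0},
    {"grip":1,"dx":0,"dy":0,"dz":0,"turn":0},
  ],
)

```text
t: 9.55
position: [0.6493, 0.0739, 0.0805]
tcp_rot: [-3.141, -0.0, 1.556]
force: [-0.4, 1.0, -0.9]
opening: 0.0
finger_force: 0.0
```

```bash
python3 m.py
```

```text
scene label 340 x [0.6325 0.68  ] axis y,z [0.1489 0.0793] 0.001
scene tape 464 x [0.5731 0.6097] axis y,z [-0.0181  0.064 ] 0.0011
side label 44 x [0.626  0.6383] axis y,z [0.1523 0.0829] 0.0028
side tape 343 x [0.5685 0.6031] axis y,z [-0.0165  0.0668] 0.0013
[0.6493 0.0736 0.0806] [ 0.7  -0.53  0.16] 9.65
```

It has seated, with its axis at y≈0.15, matching the cradle's position. Backing the hand away.

move_arm(
  increments=[
    {"grip":1,"dx":-0.5,"dy":0,"dz":0,"turn":0},
    {"grip":1,"dx":-1,"dy":0,"dz":0,"turn":0},
    {"grip":1,"dx":-1,"dy":0,"dz":-0.5,"turn":0},
    {"grip":1,"dx":0,"dy":0,"dz":-2,"turn":0},
    {"grip":1,"dx":0,"dy":0,"dz":-3,"turn":0},
    {"grip":1,"dx":0,"dy":0,"dz":-3,"turn":0},
    {"grip":1,"dx":0,"dy":0,"dz":-3,"turn":0},
    {"grip":1,"dx":-2,"dy":0,"dz":-3,"turn":0},
    {"grip":1,"dx":-3,"dy":0,"dz":-2,"turn":0},
    {"grip":1,"dx":-3,"dy":0,"dz":0,"turn":0},
    {"grip":1,"dx":-2,"dy":0,"dz":0,"turn":0},
    {"grip":1,"dx":0,"dy":0,"dz":0,"turn":0},
    {"grip":1,"dx":0,"dy":0,"dz":0,"turn":0},
  ],
)

```text
t: 10.95
position: [0.6473, -0.052, 0.2457]
tcp_rot: [3.142, -0.0, 1.554]
force: [-0.2, 0.7, -0.2]
opening: -0.0001
finger_force: 0.0
```

```bash
python3 m.py; python3 - <<'E'
from h import *
c=capture("scene");cv2.imwrite("pics/s2.png",cv2.resize(c["color"][100:310,170:450,::-1],None,fx=2.8,fy=2.8))
E
```

```text
scene label 508 x [0.6311 0.6801] axis y,z [0.1491 0.0791] 0.001
scene tape 460 x [0.5733 0.6094] axis y,z [-0.0182  0.0639] 0.0012
side label 421 x [0.6263 0.6742] axis y,z [0.1505 0.0818] 0.0014
side tape 333 x [0.5687 0.6021] axis y,z [-0.0163  0.067 ] 0.0012
[ 0.6473 -0.0509  0.2455] [-0.46 -0.26 -0.25] 11.05
```

View pics/s2.png

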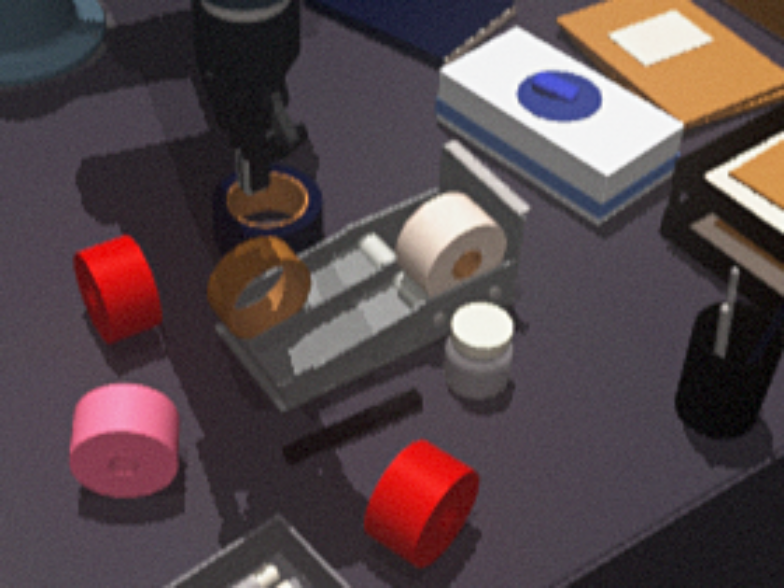

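The picture shows the label roll seated in the cradle at crop (455,243). The tape roll is still at its foot (258,287), the bystanders haven't moved, and the hand is clear. Handing in.

```bash
python3 -c "
from workcell import finish_job
print(finish_job())"
```

```text
the job is handed in; nothing more can be done
None
```

The label roll is seated in the cradle on both rollers, the tape roll is still at the foot of its gutter, the hand is clear, and I handed the job in at about 11 s of the 42 s allowed.

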